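Load a specimen block and hold the viewer's focus lever on its third click

ROBOT

A 6-joint arm with a two-finger parallel gripper is mounted at the origin on the work surface. World frame = base frame: x ahead of the robot, y to its left, z up, the work surface at z = 0. Lengths are in m, angles in rad, forces in N, time in s.
With the tool pointing down it reaches from about 0.35 to 0.975 m from the base axis. Payload 4.9 kg.
Tool frame: the origin (TCP) lies on the centre line of the jaws, within the pads' length; the fingertips stand 14 mm ahead of it and the grasp point (between the pads) lies 5 mm behind it; z points along the fingers, y is the line along which they close (so a half turn about z gives the same grasp; the last joint's range is limited). The gripper opens to 85 mm and grips with 20 to 120 N. Pads are 22 mm wide; open, the fingers measure 114 mm over their backs; the gripper's body (76 mm by 85 mm) begins 54 mm behind the grasp point. The pads swing forward as they close: fully open they stand 13 mm farther back than shut.
Start: joints at [1.215, 0.053, 1.613, -0, 1.476, -0.119], TCP at [0.147, 0.608, 0.245] pointing down, gripper open.
Joint ranges: [-3.01, 3.01], [-1.01, 2.22], [0.06, 2.58], [-1.02, 4.17], [0.09, 2.62], [-3.14, 3.14]. Speed limits (rad/s): [2.57, 2.57, 3.14, 3.14, 3.14, 3.14].

INTERFACE

Orientations are given as a unit quaternion [w, x, y, z].
In Python, from plant import * gives the robot as it stands.
- The arm moves only by the tool send_rows, never from a script. Its argument "steps" is a list of rows, each an object with "translation": the shift along the tool's x, y, z in cm, a list of three; "delta_rot": the turn, a rotation vector about the tool's x, y, z in rad, a list of three; "jaw": the finger opening in cm, from 0 to 8.54. In form: [{"translation": [dx, dy, dz], "delta_rot": [rx, ry, rz], "jaw": jaw}, ...]. A call has exactly 8 rows; each row is the pose to reach, as a shift and turn from the pose commanded when the call began, along the tool's axes at that moment; what a row does not reach only later rows make up. A row lasts 1/10 s, in which the tool goes at most 50 mm and 8.59 degrees, less where a joint would pass 70% of its speed; a pose out of reach is approached as far as the arm can. A call with a gripper value outside its range is refused whole. The fingers move at their own pace and stop on an object; the grip force is fixed at half the most. Time passes only in rows, so rows that repeat a pose let the fingers close, or fill a call up. It gives the time, the measured TCP pose, the force, the opening and the grip force at its end, in the units of the state.
- state(): the state, without advancing time (a new reading comes with each control period).
- grab_frame(name): name is "scene" or "side" or "wrist"; returns a dict with "pixels" (400x640x3 uint8, blue, green, red), "range_z" (400x640 float32, m along the optical axis (not along the pixel's ray), 0 where there is no reading), "fx", "fy", "cx", "cy" (pixels), "dist" ([k1, k2, p1, p2, k3] as OpenCV has them; the pictures are not rectified), "rvec" (rotation vector, rad) and "tvec" (3), from world to camera coordinates, as OpenCV has them. Camera axes: x right, y down, z forward; pixel columns grow to the right and rows downward; lengths in m; the calibration is good to about 2 mm. A picture is of the moment at which its call begins.
- job_done(): hands the job in; it is judged then, once.
The state is a dict: "time": time; "joint_pos": joint angles; "joint_vel": joint speeds; "joint_efforts": joint torques, N m; "tool_pos": TCP position; "tool_rot": TCP orientation; "contact_force": force on the tool from outside, world axes, zero at the start; "ft_torque": the same for the moment, N m; "gripper_width": opening from 0.0 (shut) to 1.0 (fully open); "grasp_force": force on a finger pad.
Only numpy, scipy, OpenCV 4.12 (cv2) and the standard library are available. Lean on these libraries where they do the work, as an engineer would, in place of code of your own. Each camera call takes 0.05 s, during which the arm holds its last target. There are 200 camera calls.

TASK

Lay the amber resin block with the beetle flat on the narrow raised stage of the specimen viewer, centred and lengthwise along it, and let go of it. Then press the viewer's red focus lever down three clicks, feeling them one by one and never going on to the fourth, and finish while still holding the lever down on the third click with the fingers, because it springs back when released. Leave the fern block, the beaker and the specimen jar where they stand.

Things in the scene. Friction and masses are not known exactly. Their poses are not given: they have to be found in the camera images.
- beetle_block: Loose block of clear amber resin with a dark beetle inside and a white underside, 32 (x) x 76 (y) x 22 (z) mm, 65 g or so. Origin: centre of the underside; y along its length, z up.
- fern_block: Loose block of pale blue clear resin with a green fern inside, same size, origin and axes as the beetle block. Leave it alone; the two blocks may swap places.
- beaker: Loose glass beaker, 68 mm across, 85 mm high; origin: centre of its underside. Leave it alone.
- specimen_jar: Loose clear jar with white lid, 58 mm across, 110 mm high; origin: centre of its underside. Leave it alone.
- viewer: White specimen viewer, fixed to the bench. Origin on the bench; x away from the paddle, y from lever to stage, z up. Base plate 175 (x) x 330 (y) x 20 mm, y -100 to +230 mm. Stage centre at x 0, y +65. Lever housing x 0 to +85, y -90 to -30, top at 130 mm. Camera column and slanting lens, up to 225 mm high, stand beyond y +135: keep the gripper clear of them.
- stage_top (a point): Centre of the upper face of the stage, a dark flat bar 26 (x) x 70 (y) mm on a round post 42 mm across, 100 mm above the bench with the lever at rest; its axes are parallel to the viewer's. The stage is narrower than the block and has no rim. It rises 2 mm per click of the lever.
- paddle (a point): Centre of the upper face of the red paddle (44 mm along the lever x 42 mm wide x 8 mm thick) at the lever's free end, 85 mm from the pivot. About 113 mm above the bench at rest, sloping up 0.35 rad towards its free end (the viewer's -x); about 78 mm and nearly level at the third click. There is free room above it.
- lever_pivot (a point): Pivot of the lever inside the housing, 80 mm above the bench; the lever swings in the viewer's x-z plane and reaches from here towards the viewer's -x.
- focus_lever (a joint): Lever angle, rad: 0 at rest (raised), grows as pressed, end stop 0.70. Notches (clicks) at 0.14, 0.28, 0.42, 0.56: about 12 mm of paddle travel each. Pressing takes some 2 to 12 N: the push is greatest just past a notch, eases by 3 N or more on the way to the next, and jumps up again by 3 N or more within 2 mm on dropping into it: that is the click. No notch holds it: released, it returns to 0.
Not all that is in view belongs to the job. There is more than one size of the beetle_block; the job needs the largest.

How it is judged:
On the way, in this order (a step that is already met when the one before it is completed fails the run):
1. the beetle block lies flat, centred and lengthwise on the stage, let go, with the lever at rest (horizontal distance between beetle_block and stage_top below 0.01 m and z of beetle_block in the frame of stage_top between -0.004 and 0.004 m and angle between the y axis of beetle_block and the y axis of stage_top, either way round below 0.2 rad and angle between beetle_block's own z axis and vertical below 0.1 rad and contact force between the fingers and beetle_block below 0.1 N and value of joint focus_lever below 0.07 rad), for 0.3 s.
2. the fingers hold the lever on the third click (value of joint focus_lever between 0.35 and 0.49 rad and contact force between the fingers and focus_lever above 0.8 N), for 0.2 s.
At the end, for the whole second after the job is handed in: Fingers hold the lever still on its third click: angle 0.35 to 0.49 rad, pressed with over 0.8 N. The beetle block, free of the fingers, lies flat on the stage (0.1 rad; underside within 4 mm of it), its centre within 10 mm of the stage's, its length within 0.2 rad of the stage's (all of step 2 and velocity of joint focus_lever between -0.1 and 0.1 rad/s and horizontal distance between beetle_block and stage_top below 0.01 m and z of beetle_block in the frame of stage_top between -0.004 and 0.004 m and angle between the y axis of beetle_block and the y axis of stage_top, either way round below 0.2 rad and angle between beetle_block's own z axis and vertical below 0.1 rad and contact force between the fingers and beetle_block below 0.1 N); the arm keeps its last pose, push and grip.
It fails at once if the lever goes on into the fourth click (angle above 0.51 rad) (value of joint focus_lever above 0.51 rad).
It fails at once if the fern block is moved by more than 20 mm (distance of fern_block from where it was at the start of the episode above 0.02 m).
It fails at once if the beaker is moved by more than 20 mm (distance of beaker from where it was at the start of the episode above 0.02 m).
It fails at once if the specimen jar is moved by more than 20 mm (distance of specimen_jar from where it was at the start of the episode above 0.02 m).
It also fails if it takes over 72 s, if anything falls off the work surface, if the arm or the gripper's body presses on something with over 40 N, if the wrist force passes 120 N, or if a joint passes its speed limit or range.

## Working session

There is one attempt and no reset: what is moved stays moved. The work goes in short steps, Python scripts to look and compute and a tool call to move; the robot and the scene stay as the last step left them, time stands still between calls to the robot, and variables do not carry over. Pictures are saved under pics/ and viewed, at most 10 in all, crops included, and the job is handed in when it is done.

Besides the shell and the picture viewer there is one more tool, called after ">>>" as a command line: name --argument value ..., lists and objects as JSON in quotes. send_rows: Moves the arm, as the interface text tells. Its arguments: {"type":"object","properties":{"steps":{"type":"array","items":{"type":"object","properties":{"translation":{"type":"array","items":{"type":"number"}},"delta_rot":{"type":"array","items":{"type":"number"}},"jaw":{"type":"number"}}}}},"required":["steps"]}

```bash
mkdir -p pics; cat > h.py <<'E'
from plant import *
import numpy as np, cv2
from scipy.spatial.transform import Rotation as R
def save(n,f): cv2.imwrite(f'pics/{n}.png',f['pixels'])
def cloud(f):
    h,w=f['range_z'].shape
    K=np.array([[f['fx'],0,f['cx']],[0,f['fy'],f['cy']],[0,0,1]],float)
    u,v=np.meshgrid(np.arange(w),np.arange(h))
    p=cv2.undistortPoints(np.stack([u,v],-1).reshape(-1,1,2).astype(np.float64),K,np.array(f['dist'],float)).reshape(h,w,2)
    z=f['range_z'].astype(float)
    c=np.dstack([p[...,0]*z,p[...,1]*z,z])
    M=cv2.Rodrigues(np.array(f['rvec'],float))[0]
    P=(c-np.array(f['tvec'],float).reshape(3))@M
    P[z<=0]=np.nan
    return P
def tool():
    s=state(); q=np.array(s['tool_rot']); return np.array(s['tool_pos']),R.from_quat(q[[1,2,3,0]])
E
python3 - <<'E'
from h import *
import pickle
s=state();print(s)
D={n:grab_frame(n) for n in('scene','side')}
pickle.dump(D,open('f0.pkl','wb'))
for n in D: save(n+'0',D[n])
E
```

```text
{'time': 0.0, 'joint_pos': array([ 1.21503809e+00,  5.33745212e-02,  1.61431381e+00, -8.13695338e-07,
        1.47600143e+00, -1.19006181e-01]), 'joint_vel': array([-0.00138739,  0.00049531,  0.00042298, -0.00025372, -0.00168512,
       -0.00060692]), 'joint_efforts': array([ 9.65297513e-04, -3.93696713e+01, -3.70170307e+01,  7.19144373e-05,
        6.72749185e-03,  9.33512808e-06]), 'tool_pos': array([0.14638362, 0.60699544, 0.24404021]), 'tool_rot': array([-2.46183426e-04,  1.18099654e-01,  9.93001195e-01, -1.01924487e-03]), 'contact_force': array([-0.14093297, -0.16177679, -1.07419088]), 'ft_torque': array([-0.00173381,  0.02900735,  0.00595075]), 'grasp_force': 0.0, 'gripper_width': 1.0007328054210638}
```

View pics/scene0.png

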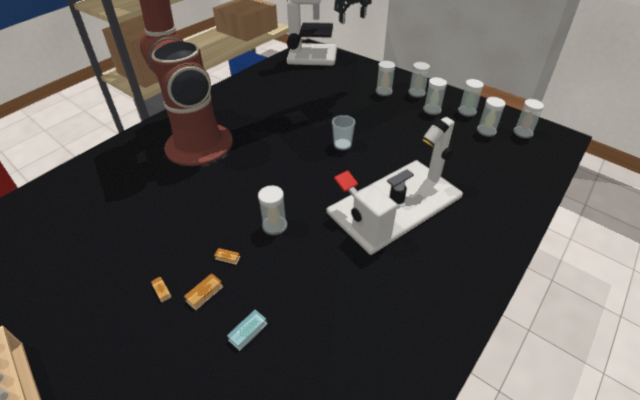

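View pics/side0.png

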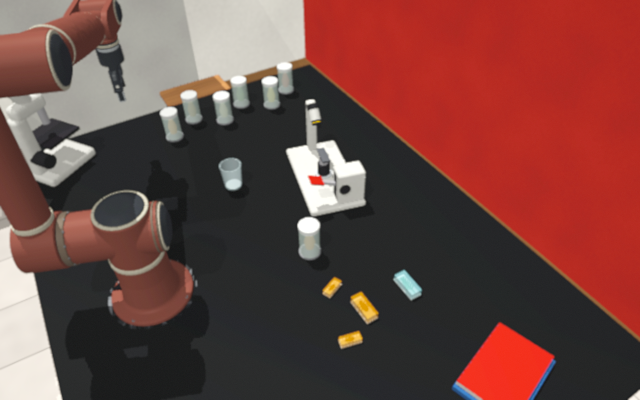

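The scene picture shows three amber blocks, at (203,292), (227,256) and (161,289). The one at (203,292), which is (364,307) in the side picture, looks largest. The fern block is at (247,330), the jar at (272,210), the beaker at (343,132), the red paddle at (346,181), and the stage at (400,178). Next I measure sizes and make an enlarged crop.

```bash
python3 - <<'E'
from h import *
import pickle
D=pickle.load(open('f0.pkl','rb'))
f=D['scene'];cv2.imwrite('pics/crop0.png',cv2.resize(f['pixels'][230:360,130:290],None,fx=4,fy=4,interpolation=cv2.INTER_CUBIC))
for n in D:
    f=D[n];P=cloud(f);hsv=cv2.cvtColor(f['pixels'],cv2.COLOR_BGR2HSV)
    inb=np.isfinite(P[...,2])&(P[...,0]>0)&(P[...,0]<1.1)&(abs(P[...,1])<1.1)&(P[...,2]<.3)&(P[...,2]>-.02)
    def comps(m,name,amin=25):
        k,l,st,ce=cv2.connectedComponentsWithStats((m&inb).astype(np.uint8))
        for i in range(1,k):
            if st[i,4]<amin: continue
            q=P[(l==i)];zt=np.percentile(q[:,2],90)
            t=q[q[:,2]>zt-.006] if name!='white' else q
            r=cv2.minAreaRect((t[:,:2]*1000).astype(np.float32))
            print(n,name,ce[i].round(),st[i,4],'z',np.percentile(q[:,2],[5,50,95]).round(3),'rect',np.round(r[0],1),np.round(r[1],1),round(r[2],1))
    H,S,V=[hsv[...,i] for i in range(3)]
    comps((H>10)&(H<28)&(S>110)&(V>80),'amber')
    comps((H>80)&(H<105)&(S>40)&(V>80),'blue')
    comps(((H<6)|(H>174))&(S>150)&(V>90)&(P[...,2]>.05),'red')
    comps((S<40)&(V>150),'white',60)
    m=inb&(P[...,2]>.09)&(P[...,2]<.11)&(V<110); comps(m,'dark z100',15)
E
```

```text
scene amber [427. 142.] 26 z [0.172 0.178 0.181] rect [644.8 225.6] [ 7.4 25.4] 77.4
scene amber [226. 255.] 259 z [0.005 0.015 0.018] rect [ 412.2 -241.8] [55.2 24.5] 24.8
scene amber [203. 290.] 626 z [0.004 0.022 0.024] rect [ 448.2 -338.2] [77.  34.5] 88.9
scene amber [160. 288.] 264 z [-0.     0.015  0.017] rect [ 368.7 -396.6] [21.5 54. ] 76.8
scene blue [246. 328.] 674 z [0.009 0.022 0.025] rect [ 586.7 -339.5] [76.2 35. ] 89.5
scene red [346. 180.] 270 z [0.107 0.114 0.121] rect [530.9  51.9] [43.3 25.2] 76.1
scene white [387.  64.] 97 z [0.11  0.112 0.115] rect [281.1 636.9] [55.9 55.8] 3.6
scene white [421.  66.] 100 z [0.109 0.112 0.115] rect [377.6 708.5] [53.3 57.4] 57.2
scene white [437.  81.] 121 z [0.109 0.113 0.115] rect [476.8 639.2] [52.6 59.7] 25.7
scene white [474.  83.] 122 z [0.11  0.112 0.114] rect [580.8 709.5] [55.2 55.1] 52.1
scene white [496. 102.] 139 z [0.109 0.111 0.115] rect [678.2 640.8] [52.6 60.3] 19.5
scene white [534. 104.] 143 z [0.11  0.113 0.115] rect [779.1 708.3] [56.1 56.7] 11.6
scene white [448. 121.] 60 z [0.209 0.212 0.215] rect [659.4 28
[... 1326 characters left out ...]
64.1
side white [190. 105.] 346 z [0.014 0.085 0.116] rect [378.1 708.7] [63.2 55.1] 86.8
side white [222. 106.] 381 z [0.009 0.079 0.115] rect [503.5 723.5] [247.7  66.6] 71.3
side white [170. 122.] 399 z [0.014 0.088 0.115] rect [297. 727.] [254.   57.3] 78.0
side white [326. 173.] 3846 z [0.015 0.024 0.134] rect [677.2 245. ] [536.6 234.4] 75.6
side white [232. 177.] 351 z [0.012 0.052 0.086] rect [374.1 319.9] [158.   59.9] 69.0
side white [308. 236.] 704 z [0.005 0.09  0.114] rect [450.7 -44.9] [172.4  66.2] 59.0
side dark z100 [344. 187.] 22 z [0.09  0.095 0.101] rect [603.5  -2.3] [10.9 20.6] 82.3
side dark z100 [161. 277.] 148 z [0.092 0.1   0.109] rect [ 33.  -49.3] [67.2 11.6] 33.2
```

View pics/crop0.png

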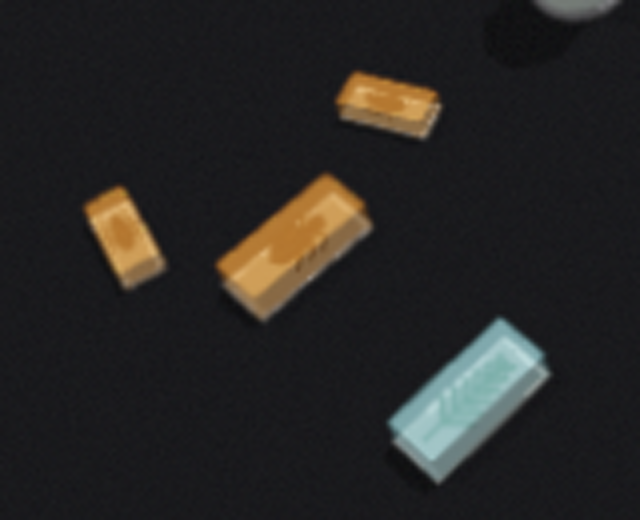

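The crop confirms it: the block at (203,292) measures 77 x 34 mm with its top at 22 mm, while the other two ambers are about 55 x 24 mm, so this is the largest. I'll start moving towards it by way of (0.45, 0.15).

>>> send_rows --steps '[{"translation":[-40,-37,0],"delta_rot":[0,0,1.1],"jaw":8.5},{"translation":[-40,-37,0],"delta_rot":[0,0,1.1],"jaw":8.5},{"translation":[-40,-37,0],"delta_rot":[0,0,1.1],"jaw":8.5},{"translation":[-40,-37,0],"delta_rot":[0,0,1.1],"jaw":8.5},{"translation":[-40,-37,0],"delta_rot":[0,0,1.1],"jaw":8.5},{"translation":[-40,-37,0],"delta_rot":[0,0,1.1],"jaw":8.5},{"translation":[-40,-37,0],"delta_rot":[0,0,1.1],"jaw":8.5},{"translation":[-40,-37,0],"delta_rot":[0,0,1.1],"jaw":8.5}]'

```text
time: 0.9
tool_pos: [0.3688, 0.2728, 0.245]
tool_rot: [0.0, 0.621, 0.784, 0.0]
contact_force: [1.4, 0.0, 0.2]
gripper_width: 0.994
grasp_force: 0.0
```

```bash
cat >> h.py <<'E'
def go(xyz,yaw):
    """delta in tool axes (cm, rad) to put the TCP at xyz, pointing down, tool y at world yaw (deg), nearest half turn"""
    p,r=tool(); y=np.radians(yaw); c=[]
    for k in (0,np.pi):
        a=y+k; Y=np.array([np.cos(a),np.sin(a),0]);Z=np.array([0,0,-1.]);X=np.cross(Y,Z)
        c.append((r.inv()*R.from_matrix(np.c_[X,Y,Z])).as_rotvec())
    rv=min(c,key=np.linalg.norm)
    s=state()
    print('t',round(s['time'],2),'at',p.round(4),'yaw',np.degrees(np.arctan2(*r.as_matrix()[[1,0],1])).round(1),'j',np.round(s['joint_pos'],2),'F',np.round(s['contact_force'],1))
    print('  trans cm',(r.inv().apply(np.array(xyz)-p)*100).round(2),'rot',rv.round(3))
E
python3 -c "
from h import *
go([.45,.1,.24],-1);go([.448,-.338,.2],-1)"
```

```text
t 0.9 at [0.3688 0.2728 0.245 ] yaw 13.2 j [ 0.47 -0.36  1.98  0.    1.52  0.24] F [1.4 0.  0.2]
  trans cm [-18.68   3.96   0.5 ] rot [ 0.    -0.     0.248]
t 0.9 at [0.3688 0.2728 0.245 ] yaw 13.2 j [ 0.47 -0.36  1.98  0.    1.52  0.24] F [1.4 0.  0.2]
  trans cm [-61.27  -6.25   4.5 ] rot [ 0.    -0.     0.248]
```

>>> send_rows --steps '[{"translation":[-5,1.2,0],"delta_rot":[0,0,0.1],"jaw":8.5},{"translation":[-10,2.4,0],"delta_rot":[0,0,0.2],"jaw":8.5},{"translation":[-15,3,0],"delta_rot":[0,0,0.25],"jaw":8.5},{"translation":[-20,2.5,0],"delta_rot":[0,0,0.25],"jaw":8.5},{"translation":[-25,1.5,0],"delta_rot":[0,0,0.25],"jaw":8.5},{"translation":[-30,0.5,0],"delta_rot":[0,0,0.25],"jaw":8.5},{"translation":[-35,-0.5,0],"delta_rot":[0,0,0.25],"jaw":8.5},{"translation":[-40,-1.5,0],"delta_rot":[0,0,0.25],"jaw":8.5}]'

```text
time: 1.7
tool_pos: [0.4456, -0.1126, 0.245]
tool_rot: [0.0, 0.713, 0.701, 0.0]
contact_force: [1.1, 0.3, 0.0]
gripper_width: 0.999
grasp_force: 0.0
```

```bash
python3 -c "
from h import *
go([.448,-.338,.17],-1)"
```

```text
t 1.7 at [ 0.4456 -0.1126  0.245 ] yaw -0.9 j [-0.41 -0.36  1.98  0.    1.52 -0.39] F [1.1 0.3 0. ]
  trans cm [-22.53   0.6    7.5 ] rot [ 0.    -0.     0.001]
```

>>> send_rows --steps '[{"translation":[-5,0.2,0.5],"delta_rot":[0,0,0],"jaw":8.5},{"translation":[-9.5,0.3,2],"delta_rot":[0,0,0],"jaw":8.5},{"translation":[-14,0.4,4],"delta_rot":[0,0,0],"jaw":8.5},{"translation":[-18,0.5,6],"delta_rot":[0,0,0],"jaw":8.5},{"translation":[-22.5,0.6,7.5],"delta_rot":[0,0,0],"jaw":8.5},{"translation":[-22.5,0.6,7.5],"delta_rot":[0,0,0],"jaw":8.5},{"translation":[-22.5,0.6,7.5],"delta_rot":[0,0,0],"jaw":8.5},{"translation":[-22.5,0.6,7.5],"delta_rot":[0,0,0],"jaw":8.5}]'

```text
time: 2.5
tool_pos: [0.4488, -0.335, 0.1706]
tool_rot: [0.0, 0.713, 0.702, 0.0]
contact_force: [0.6, 0.4, -0.1]
gripper_width: 0.997
grasp_force: 0.0
```

```bash
python3 - <<'E'
from h import *
f=grab_frame('wrist');save('w1',f);P=cloud(f)
hsv=cv2.cvtColor(f['pixels'],cv2.COLOR_BGR2HSV);H,S,V=[hsv[...,i] for i in range(3)]
m=(H>8)&(H<28)&(S>100)&(V>70)
k,l,st,ce=cv2.connectedComponentsWithStats(m.astype(np.uint8))
for i in range(1,k):
    if st[i,4]<300: continue
    q=P[l==i];q=q[np.isfinite(q[:,2])];zt=np.percentile(q[:,2],80);t=q[abs(q[:,2]-zt)<.004]
    print(ce[i],st[i,4],zt,cv2.minAreaRect((t[:,:2]*1000).astype(np.float32)))
go([.448,-.338,.02],-1)
E
```

```text
t 2.55 at [ 0.449  -0.3349  0.171 ] yaw -0.8 j [-0.77 -0.04  1.84  0.    1.35 -0.76] F [-0.6 -0.  -0.1]
  trans cm [-0.31 -0.11 15.1 ] rot [0.001 0.    0.003]
```

View pics/w1.png

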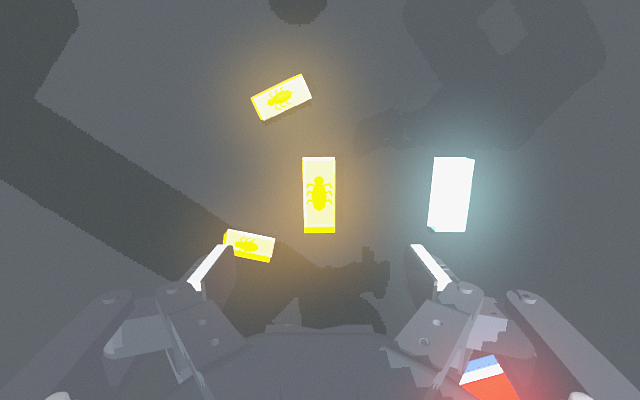

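The wrist picture is overexposed. The large beetle block is at (319,195) and nearly upright in the image, with the two small ones at (282,98) and (249,245) and the fern block at (451,195). I'll segment this frame by height instead of colour.

```bash
python3 - <<'E'
from h import *
f=grab_frame('wrist');P=cloud(f)
m=(P[...,2]>.012)&(P[...,2]<.04)
k,l,st,ce=cv2.connectedComponentsWithStats(m.astype(np.uint8))
for i in range(1,k):
    if st[i,4]<300: continue
    q=P[l==i];zt=np.percentile(q[:,2],60);t=q[abs(q[:,2]-zt)<.003]
    print(ce[i].round(),st[i,4],round(zt,4),cv2.minAreaRect((t[:,:2]*1000).astype(np.float32)))
go([.448,-.338,.02],-1)
E
```

```text
[280.  96.] 1323 0.0141 ((413.9225158691406, -240.16929626464844), (53.50374221801758, 22.285198211669922), 23.849199295043945)
[318. 195.] 2282 0.0206 ((448.1591796875, -338.22735595703125), (75.83950805664062, 31.270082473754883), 89.83226776123047)
[452. 194.] 2411 0.0205 ((587.0877075195312, -338.7696228027344), (75.71968841552734, 33.2041015625), 89.01731872558594)
[249. 247.] 763 0.0138 ((368.9172668457031, -395.2543029785156), (22.64870262145996, 52.60970687866211), 76.46063232421875)
[488. 383.] 1435 0.0271 ((664.7374267578125, -595.8284912109375), (53.06081008911133, 72.56642150878906), 34.10313034057617)
t 2.6 at [ 0.4491 -0.3348  0.1712] yaw -0.8 j [-0.77 -0.04  1.84  0.    1.35 -0.76] F [ 0.4 -0.1 -0.6]
  trans cm [-0.31 -0.13 15.12] rot [0.001 0.001 0.003]
```

>>> send_rows --steps '[{"translation":[0,0,3.5],"delta_rot":[0,0,0],"jaw":6},{"translation":[0,0,7],"delta_rot":[0,0,0],"jaw":6},{"translation":[0,0,10],"delta_rot":[0,0,0],"jaw":6},{"translation":[0,0,12.5],"delta_rot":[0,0,0],"jaw":6},{"translation":[0,0,14],"delta_rot":[0,0,0],"jaw":6},{"translation":[0,0,15],"delta_rot":[0,0,0],"jaw":6},{"translation":[0,0,15.3],"delta_rot":[0,0,0],"jaw":6},{"translation":[0,0,15.3],"delta_rot":[0,0,0],"jaw":6}]'

```text
time: 3.4
tool_pos: [0.4492, -0.336, 0.018]
tool_rot: [0.001, 0.713, 0.702, 0.0]
contact_force: [-0.0, 0.2, -0.2]
gripper_width: 0.7
grasp_force: 0.0
```

```bash
python3 -c "
from h import *
go([.448,-.338,.017],-.2);print(state()['gripper_width'])"
```

```text
t 3.4 at [ 0.4492 -0.336   0.018 ] yaw -0.9 j [-0.77  0.16  1.91  0.    1.07 -0.76] F [-0.   0.2 -0.2]
  trans cm [-0.21 -0.11  0.1 ] rot [ 0.001  0.001 -0.012]
0.7001748853609855
```

>>> send_rows --steps '[{"translation":[-0.2,-0.1,0],"delta_rot":[0,0,-0.01],"jaw":6},{"translation":[-0.2,-0.1,0],"delta_rot":[0,0,-0.01],"jaw":2.8},{"translation":[-0.2,-0.1,0],"delta_rot":[0,0,-0.01],"jaw":2.5},{"translation":[-0.2,-0.1,0],"delta_rot":[0,0,-0.01],"jaw":2.5},{"translation":[-0.2,-0.1,0],"delta_rot":[0,0,-0.01],"jaw":2.5},{"translation":[-0.2,-0.1,0],"delta_rot":[0,0,-0.01],"jaw":2.5},{"translation":[-0.2,-0.1,0],"delta_rot":[0,0,-0.01],"jaw":2.5},{"translation":[-0.2,-0.1,0],"delta_rot":[0,0,-0.01],"jaw":2.5}]'

```text
time: 4.2
tool_pos: [0.4483, -0.3385, 0.0185]
tool_rot: [0.001, 0.709, 0.705, -0.0]
contact_force: [-0.5, -0.7, 6.2]
gripper_width: 0.355
grasp_force: 62.6
```

>>> send_rows --steps '[{"translation":[0,0,-1],"delta_rot":[0,0,0],"jaw":2.5},{"translation":[0,0,-4],"delta_rot":[0,0,0],"jaw":2.5},{"translation":[0,0,-8],"delta_rot":[0,0,0],"jaw":2.5},{"translation":[0,0,-12],"delta_rot":[0,0,0],"jaw":2.5},{"translation":[2,1,-16],"delta_rot":[0,0,0],"jaw":2.5},{"translation":[5,3,-19],"delta_rot":[0,0,0],"jaw":2.5},{"translation":[9,5,-19.5],"delta_rot":[0,0,0],"jaw":2.5},{"translation":[13,7,-19.5],"delta_rot":[0,0,0],"jaw":2.5}]'

```text
time: 5.0
tool_pos: [0.5196, -0.2074, 0.2151]
tool_rot: [0.002, 0.71, 0.705, 0.001]
contact_force: [0.0, -0.5, -1.2]
gripper_width: 0.358
grasp_force: 61.8
```

```bash
python3 - <<'E'
from h import *
print(state()['gripper_width'],state()['grasp_force'])
go([.60,.05,.215],-14.5); go([.627,.153,.2],-14.5)
import pickle
D=pickle.load(open('f0.pkl','rb'))
f=D['scene'];P=cloud(f);Z=P[...,2]
near=(abs(P[...,0]-.62)<.25)&(abs(P[...,1]-.16)<.25)
V=f['pixels'].max(2)
# housing top, base plate top, stage
for nm,m in (('housing',near&(abs(Z-.13)<.006)&(V>120)),('stage',near&(abs(Z-.10)<.005)&(V<110)&(np.hypot(P[...,0]-.627,P[...,1]-.153)<.05)),('base',near&(abs(Z-.02)<.006)&(V>90))):
    k,l,st,ce=cv2.connectedComponentsWithStats(m.astype(np.uint8)); i=1+np.argmax(st[1:,4])
    q=P[l==i]; print(nm,st[i,4],np.median(q[:,2]).round(4),cv2.minAreaRect((q[:,:2]*1000).astype(np.float32)), q[:,:2].mean(0))
E
```

```text
0.3575831600422183 61.80540204048157
t 5.0 at [ 0.5196 -0.2074  0.2151] yaw -0.4 j [-0.51 -0.09  1.8   0.    1.42 -0.51] F [ 0.  -0.5 -1.2]
  trans cm [ 2.58e+01  7.86e+00 -1.00e-02] rot [0.004 0.001 0.246]
t 5.0 at [ 0.5196 -0.2074  0.2151] yaw -0.4 j [-0.51 -0.09  1.8   0.    1.42 -0.51] F [ 0.  -0.5 -1.2]
  trans cm [36.12 10.48  1.48] rot [0.004 0.001 0.246]
housing 741 0.1314 ((636.41748046875, 23.080801010131836), (59.23170471191406, 83.2297592163086), 74.64842224121094) [0.6386393  0.01979375]
stage 176 0.1015 ((626.907958984375, 152.98336791992188), (66.42095947265625, 21.61589813232422), 74.19776153564453) [0.62802229 0.14977587]
base 3442 0.0218 ((625.6495971679688, 155.6767578125), (329.6467590332031, 176.597900390625), 75.13208770751953) [0.64443732 0.16225151]
```

>>> send_rows --steps '[{"translation":[4,1.3,0],"delta_rot":[0,0,0.05],"jaw":2.5},{"translation":[8.5,2.7,0],"delta_rot":[0,0,0.1],"jaw":2.5},{"translation":[13,4.1,0],"delta_rot":[0,0,0.15],"jaw":2.5},{"translation":[17.5,5.5,0],"delta_rot":[0,0,0.2],"jaw":2.5},{"translation":[22,6.9,0],"delta_rot":[0,0,0.25],"jaw":2.5},{"translation":[26.5,8.3,0],"delta_rot":[0,0,0.255],"jaw":2.5},{"translation":[29.5,9.2,0.5],"delta_rot":[0,0,0.255],"jaw":2.5},{"translation":[30.3,9.4,1],"delta_rot":[0,0,0.255],"jaw":2.5}]'

```text
time: 5.8
tool_pos: [0.6142, 0.0975, 0.202]
tool_rot: [-0.0, 0.792, 0.611, 0.0]
contact_force: [-0.2, -1.2, -1.4]
gripper_width: 0.362
grasp_force: 61.8
```

```bash
python3 - <<'E'
from h import *
go([.6115,.096,.2],-15)
f=grab_frame('wrist');save('w2',f);P=cloud(f);Z=P[...,2]
def rects(m,nm,amin=150):
    k,l,st,ce=cv2.connectedComponentsWithStats(m.astype(np.uint8))
    for i in range(1,k):
        if st[i,4]<amin: continue
        q=P[l==i];print(nm,ce[i].round(),st[i,4],np.median(q[:,2]).round(4),cv2.minAreaRect((q[:,:2]*1000).astype(np.float32)))
near=np.hypot(P[...,0]-.627,P[...,1]-.154)<.06
rects(near&(abs(Z-.10)<.006),'stage')
go([.627,.1545,.2],-15)
E
```

```text
t 5.8 at [0.6142 0.0975 0.202 ] yaw -14.7 j [0.04 0.08 1.66 0.   1.4  0.29] F [-0.2 -1.2 -1.4]
  trans cm [-0.21 -0.22  0.2 ] rot [-0.001 -0.001  0.005]
stage [315. 133.] 2923 0.0984 ((626.4189453125, 156.2222137451172), (69.8470687866211, 25.75874900817871), 75.8258285522461)
t 5.85 at [0.6135 0.0969 0.2006] yaw -14.8 j [0.04 0.08 1.66 0.   1.4  0.29] F [-1.   0.9 -1.3]
  trans cm [ 5.91 -0.16  0.06] rot [-0.003  0.     0.004]
```

View pics/w2.png

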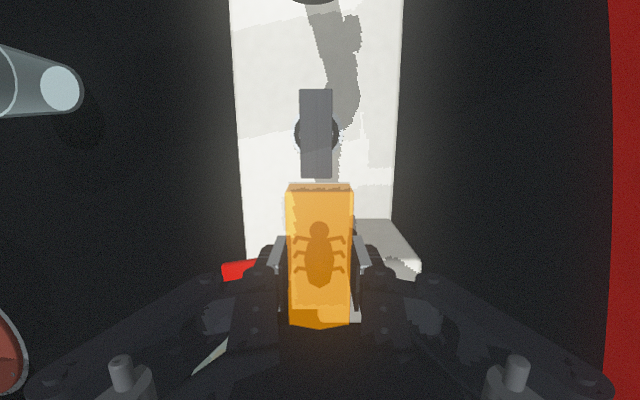

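The stage bar is at (316,133), aligned with the held block at (319,255), and it measures 69.8 x 25.8 mm as it should. I'll measure the held block relative to the TCP as well.

```bash
python3 - <<'E'
from h import *
f=grab_frame('wrist');P=cloud(f);Z=P[...,2]
hsv=cv2.cvtColor(f['pixels'],cv2.COLOR_BGR2HSV)
u,v=np.meshgrid(np.arange(640),np.arange(400))
m=(hsv[...,0]>8)&(hsv[...,0]<30)&(hsv[...,1]>100)&(u>270)&(u<365)&(v>175)&(v<330)
q=P[m];q=q[np.isfinite(q[:,2])];zt=np.percentile(q[:,2],70);t=q[abs(q[:,2]-zt)<.004]
print(m.sum(),len(t),np.percentile(q[:,2],[5,25,50,75,95]).round(4),cv2.minAreaRect((t[:,:2]*1000).astype(np.float32)))
A=np.c_[t[:,:2]-t[:,:2].mean(0),np.ones(len(t))];print('plane slope',np.linalg.lstsq(A,t[:,2],rcond=None)[0])
m=(abs(Z-.10)<.006)&(np.hypot(P[...,0]-.6265,P[...,1]-.1555)<.06)
q=P[m];print('stage',np.median(q,0),cv2.minAreaRect((q[:,:2]*1000).astype(np.float32)))
go([.6265,.1555,.13],-14.5)
E
```

```text
9428 8759 [0.1985 0.202  0.2025 0.2029 0.2036] ((613.79345703125, 97.68197631835938), (75.11152648925781, 32.15629196166992), 74.93098449707031)
plane slope [-0.00226784  0.00065821  0.20249606]
stage [0.62691049 0.15780577 0.09841923] ((626.3823852539062, 156.16226196289062), (69.42586517333984, 25.877525329589844), 75.85749816894531)
t 5.9 at [0.6132 0.0953 0.2008] yaw -14.8 j [ 0.03  0.07  1.67 -0.    1.4   0.29] F [-0.7 -0.3 -1.4]
  trans cm [ 6.17 -0.24  7.07] rot [-0.003  0.001 -0.006]
```

>>> send_rows --steps '[{"translation":[2.5,-0.1,0],"delta_rot":[0,0,-0.01],"jaw":2.5},{"translation":[5,-0.2,0],"delta_rot":[0,0,-0.01],"jaw":2.5},{"translation":[6,-0.27,0.5],"delta_rot":[0,0,-0.01],"jaw":2.5},{"translation":[6,-0.27,2.5],"delta_rot":[0,0,-0.01],"jaw":2.5},{"translation":[6,-0.27,4.5],"delta_rot":[0,0,-0.01],"jaw":2.5},{"translation":[6,-0.27,6.2],"delta_rot":[0,0,-0.01],"jaw":2.5},{"translation":[6,-0.27,7],"delta_rot":[0,0,-0.01],"jaw":2.5},{"translation":[6,-0.27,7.3],"delta_rot":[0,0,-0.01],"jaw":2.5}]'

```text
time: 6.7
tool_pos: [0.6263, 0.1521, 0.1278]
tool_rot: [-0.001, 0.79, 0.613, -0.001]
contact_force: [-0.2, 0.1, -1.0]
gripper_width: 0.358
grasp_force: 61.8
```

```bash
python3 - <<'E'
from h import *
go([.6265,.1555,.12],-14.5)
f=grab_frame('wrist');P=cloud(f)
hsv=cv2.cvtColor(f['pixels'],cv2.COLOR_BGR2HSV)
u,v=np.meshgrid(np.arange(640),np.arange(400))
m=(hsv[...,0]>8)&(hsv[...,0]<30)&(hsv[...,1]>100)&(u>270)&(u<365)&(v>175)&(v<330)
q=P[m];q=q[np.isfinite(q[:,2])];zt=np.percentile(q[:,2],70);t=q[abs(q[:,2]-zt)<.004]
print(zt,cv2.minAreaRect((t[:,:2]*1000).astype(np.float32)))
f=grab_frame('side');cv2.imwrite('pics/s2.png',cv2.resize(f['pixels'][90:220,240:400],None,fx=4,fy=4,interpolation=cv2.INTER_CUBIC))
E
```

```text
t 6.7 at [0.6263 0.1521 0.1278] yaw -14.4 j [ 0.12  0.19  1.66 -0.    1.29  0.37] F [-0.2  0.1 -1. ]
  trans cm [ 0.34 -0.07  0.78] rot [-0.002  0.001  0.001]
0.1299346886313049 ((626.6240234375, 152.9562225341797), (74.80872344970703, 32.140037536621094), 75.28607177734375)
```

View pics/s2.png

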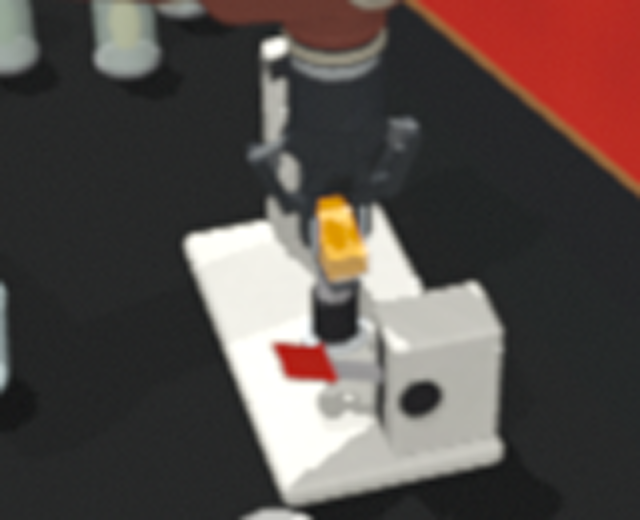

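The block sits over the post, about 9 mm up and 2–3 mm short in y. I'll lower it gently while watching the force.

>>> send_rows --steps '[{"translation":[0.15,0,0],"delta_rot":[0,0,0],"jaw":2.5},{"translation":[0.25,0,0.2],"delta_rot":[0,0,0],"jaw":2.5},{"translation":[0.25,0,0.4],"delta_rot":[0,0,0],"jaw":2.5},{"translation":[0.25,0,0.6],"delta_rot":[0,0,0],"jaw":2.5},{"translation":[0.25,0,0.7],"delta_rot":[0,0,0],"jaw":2.5},{"translation":[0.25,0,0.75],"delta_rot":[0,0,0],"jaw":2.5},{"translation":[0.25,0,0.8],"delta_rot":[0,0,0],"jaw":2.5},{"translation":[0.25,0,0.8],"delta_rot":[0,0,0],"jaw":2.5}]'

```text
time: 7.6
tool_pos: [0.6276, 0.1554, 0.1212]
tool_rot: [-0.0, 0.79, 0.613, -0.0]
contact_force: [0.1, -1.1, -0.4]
gripper_width: 0.353
grasp_force: 61.8
```

>>> send_rows --steps '[{"translation":[0,0,0.03],"delta_rot":[0,0,0],"jaw":2.5},{"translation":[0,0,0.06],"delta_rot":[0,0,0],"jaw":2.5},{"translation":[0,0,0.09],"delta_rot":[0,0,0],"jaw":2.5},{"translation":[0,0,0.12],"delta_rot":[0,0,0],"jaw":2.5},{"translation":[0,0,0.12],"delta_rot":[0,0,0],"jaw":2.5},{"translation":[0,0,0.12],"delta_rot":[0,0,0],"jaw":2.5},{"translation":[0,0,0.12],"delta_rot":[0,0,0],"jaw":2.5},{"translation":[0,0,0.12],"delta_rot":[0,0,0],"jaw":2.5}]'

```text
time: 8.4
tool_pos: [0.6277, 0.1554, 0.1201]
tool_rot: [-0.0, 0.79, 0.613, 0.0]
contact_force: [-0.5, 0.5, -0.4]
gripper_width: 0.359
grasp_force: 61.8
```

```bash
cat >> h.py <<'E'
def block():
    f=grab_frame('wrist');P=cloud(f)
    hsv=cv2.cvtColor(f['pixels'],cv2.COLOR_BGR2HSV)
    k,l,st,ce=cv2.connectedComponentsWithStats(((hsv[...,0]>8)&(hsv[...,0]<32)&(hsv[...,1]>90)&(P[...,2]>.08)&(P[...,2]<.15)).astype(np.uint8))
    i=1+np.argmax(st[1:,4]);q=P[l==i];zt=np.percentile(q[:,2],70);t=q[abs(q[:,2]-zt)<.004]
    A=np.c_[t[:,:2]-t[:,:2].mean(0),np.ones(len(t))]
    print('block',ce[i],len(t),zt.round(4),cv2.minAreaRect((t[:,:2]*1000).astype(np.float32)),'slope',np.linalg.lstsq(A,t[:,2],rcond=None)[0][:2].round(3))
    return f
E
python3 -c "
from h import *
block();go([.6265,.1555,.12],-14.5)"
```

```text
block [318.95629848 253.43537638] 8747 0.1223 ((627.9559326171875, 156.1944122314453), (74.73953247070312, 32.143882751464844), 75.35712432861328) slope [0. 0.]
t 8.45 at [0.6277 0.1554 0.1201] yaw -14.4 j [ 0.13  0.21  1.66 -0.    1.27  0.38] F [ 0.1  0.7 -0.7]
  trans cm [-0.02 -0.12  0.01] rot [0.    0.    0.002]
```

>>> send_rows --steps '[{"translation":[0,-0.1,0.03],"delta_rot":[0,0,0],"jaw":2.5},{"translation":[0,-0.1,0.06],"delta_rot":[0,0,0],"jaw":2.5},{"translation":[0,-0.1,0.09],"delta_rot":[0,0,0],"jaw":2.5},{"translation":[0,-0.1,0.12],"delta_rot":[0,0,0],"jaw":2.5},{"translation":[0,-0.1,0.15],"delta_rot":[0,0,0],"jaw":2.5},{"translation":[0,-0.1,0.15],"delta_rot":[0,0,0],"jaw":2.5},{"translation":[0,-0.1,0.15],"delta_rot":[0,0,0],"jaw":2.5},{"translation":[0,-0.1,0.15],"delta_rot":[0,0,0],"jaw":2.5}]'

```text
time: 9.25
tool_pos: [0.6267, 0.1556, 0.1186]
tool_rot: [0.0, 0.79, 0.613, 0.0]
contact_force: [0.8, -0.0, -0.1]
gripper_width: 0.36
grasp_force: 61.8
```

>>> send_rows --steps '[{"translation":[0,0,0.03],"delta_rot":[0,0,0],"jaw":2.5},{"translation":[0,0,0.06],"delta_rot":[0,0,0],"jaw":2.5},{"translation":[0,0,0.08],"delta_rot":[0,0,0],"jaw":2.5},{"translation":[0,0,0.08],"delta_rot":[0,0,0],"jaw":2.5},{"translation":[0,0,0.08],"delta_rot":[0,0,0],"jaw":2.5},{"translation":[0,0,0.08],"delta_rot":[0,0,0],"jaw":2.5},{"translation":[0,0,0.08],"delta_rot":[0,0,0],"jaw":2.5},{"translation":[0,0,0.08],"delta_rot":[0,0,0],"jaw":2.5}]'

```text
time: 10.05
tool_pos: [0.6268, 0.1556, 0.1185]
tool_rot: [0.0, 0.79, 0.613, 0.0]
contact_force: [-2.7, -0.5, 5.1]
gripper_width: 0.356
grasp_force: 62.6
```

Contact felt, with 5 N pushing up. I'll let go by opening in small steps.

>>> send_rows --steps '[{"translation":[0,0,-0.03],"delta_rot":[0,0,0],"jaw":3.2},{"translation":[0,0,-0.03],"delta_rot":[0,0,0],"jaw":3.4},{"translation":[0,0,-0.03],"delta_rot":[0,0,0],"jaw":3.7},{"translation":[0,0,-0.03],"delta_rot":[0,0,0],"jaw":4.2},{"translation":[0,0,-0.03],"delta_rot":[0,0,0],"jaw":5},{"translation":[0,0,-0.03],"delta_rot":[0,0,0],"jaw":6},{"translation":[0,0,-0.03],"delta_rot":[0,0,0],"jaw":6.5},{"translation":[0,0,-0.03],"delta_rot":[0,0,0],"jaw":6.5}]'

```text
time: 10.85
tool_pos: [0.6268, 0.1556, 0.1181]
tool_rot: [0.0, 0.79, 0.613, 0.0]
contact_force: [0.6, -0.0, -0.4]
gripper_width: 0.762
grasp_force: 0.0
```

```bash
python3 -c "
from h import *
block();go([.6265,.1555,.2],-14.5)"
```

```text
block [319.28557452 253.4264594 ] 8805 0.1207 ((627.271728515625, 156.66014099121094), (74.53218078613281, 31.95229148864746), 75.54779052734375) slope [-0.001 -0.   ]
t 10.9 at [0.6267 0.1556 0.1181] yaw -14.4 j [0.13 0.21 1.67 0.   1.27 0.38] F [ 0.7 -0.2 -0.2]
  trans cm [-0.02 -0.02 -8.19] rot [ 0.    -0.     0.002]
```

>>> send_rows --steps '[{"translation":[0,0,-0.5],"delta_rot":[0,0,0],"jaw":6.5},{"translation":[0,0,-1.5],"delta_rot":[0,0,0],"jaw":6.5},{"translation":[0,0,-3],"delta_rot":[0,0,0],"jaw":6.5},{"translation":[0,0,-5],"delta_rot":[0,0,0],"jaw":6.5},{"translation":[0,0,-8],"delta_rot":[0,0,0],"jaw":6.5},{"translation":[-2,0,-11],"delta_rot":[0,0,0],"jaw":5},{"translation":[-6,-2,-11.5],"delta_rot":[0,0,0],"jaw":3},{"translation":[-10,-5,-11.5],"delta_rot":[0,0,0],"jaw":0.5}]'

```text
time: 11.7
tool_pos: [0.5549, 0.0703, 0.2377]
tool_rot: [0.002, 0.79, 0.613, 0.003]
contact_force: [0.1, -1.1, 0.8]
gripper_width: 0.254
grasp_force: 0.0
```

```bash
python3 - <<'E'
from h import *
f=block();save('w3',f);P=cloud(f)
hsv=cv2.cvtColor(f['pixels'],cv2.COLOR_BGR2HSV)
m=((hsv[...,0]<6)|(hsv[...,0]>174))&(hsv[...,1]>140)&(abs(P[...,2]-.11)<.03)
D=grab_frame('scene');Ps=cloud(D);h2=cv2.cvtColor(D['pixels'],cv2.COLOR_BGR2HSV)
m2=((h2[...,0]<6)|(h2[...,0]>174))&(h2[...,1]>140)&(abs(Ps[...,2]-.11)<.03)&(np.hypot(Ps[...,0]-.53,Ps[...,1]-.05)<.08)
S=np.array([.6265,.156]);a=np.radians(75.5);yh=np.array([np.cos(a),np.sin(a)]);xh=np.array([yh[1],-yh[0]])
for p,mm in((P,m),(Ps,m2)):
    q=p[mm];d=q[:,:2]-S
    if len(q): print(len(q),'median',np.median(q,0).round(4),'xv',np.percentile(d@xh,[1,99]).round(4),'yv',np.percentile(d@yh+.065,[1,99]).round(4),'z',np.percentile(q[:,2],[2,98]).round(4))
c=S-.065*yh-.06*yh; print('line origin',c, 'pivot-less paddle pts', [ (c+x*xh).round(4) for x in (-.04,-.06,-.08)])
go([*(c-.06*xh),.17],-14.5)
E
```

```text
block [376.2708905   81.58293839] 3836 0.1208 ((626.894287109375, 156.08895874023438), (76.17308807373047, 31.853496551513672), 75.43826293945312) slope [ 0.007 -0.001]
1632 median [0.5388 0.0539 0.1114] xv [-0.0801 -0.0398] yv [-0.0788 -0.039 ] z [0.104  0.1182]
267 median [0.5383 0.0482 0.1141] xv [-0.0792 -0.0397] yv [-0.0813 -0.04  ] z [0.1047 0.1216]
line origin [0.5952025  0.03498154] pivot-less paddle pts [array([0.5565, 0.045 ]), array([0.5371, 0.05  ]), array([0.5178, 0.055 ])]
t 11.8 at [0.5496 0.0689 0.2333] yaw -14.5 j [-0.01 -0.11  1.79 -0.    1.46  0.24] F [ 1.   0.5 -0.3]
  trans cm [-2.13 -0.73  6.33] rot [-0.002  0.002 -0.001]
```

View pics/w3.png

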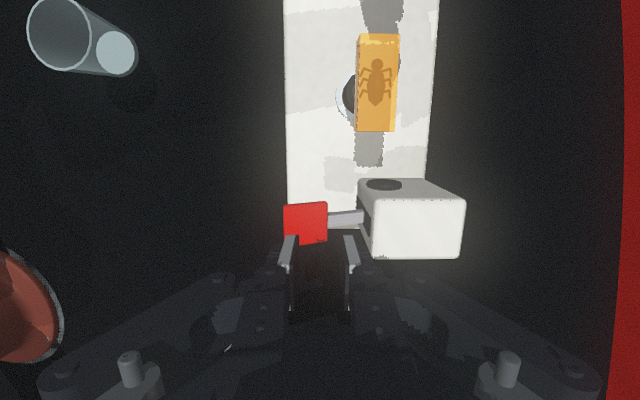

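The block lies well on the stage: its centre is at (626.9,156.1), against (626.4,156.2) for the stage. The red paddle is at (306,222) and measures out to world (0.537, 0.050), z 0.113, as it should. I'll go above it with the jaws shut.

>>> send_rows --steps '[{"translation":[-1,-0.4,0],"delta_rot":[0,0,0],"jaw":0},{"translation":[-2.1,-0.9,1],"delta_rot":[0,0,0],"jaw":0},{"translation":[-2.1,-0.9,3],"delta_rot":[0,0,0],"jaw":0},{"translation":[-2.1,-0.9,5],"delta_rot":[0,0,0],"jaw":0},{"translation":[-2.1,-0.9,7],"delta_rot":[0,0,0],"jaw":0},{"translation":[-2.1,-0.9,8],"delta_rot":[0,0,0],"jaw":0},{"translation":[-2.1,-0.9,8.4],"delta_rot":[0,0,0],"jaw":0},{"translation":[-2.1,-0.9,8.4],"delta_rot":[0,0,0],"jaw":0}]'

```text
time: 12.6
tool_pos: [0.5397, 0.0531, 0.1489]
tool_rot: [-0.0, 0.79, 0.613, -0.0]
contact_force: [-0.4, -0.3, -0.0]
gripper_width: 0.001
grasp_force: 0.0
```

```bash
python3 -c "
from h import *
go([.535,.0505,.13],-14.5);print(state()['gripper_width'])"
```

```text
t 12.6 at [0.5397 0.0531 0.1489] yaw -14.4 j [-0.04 -0.06  1.9  -0.    1.31  0.21] F [-0.4 -0.3 -0. ]
  trans cm [-0.37 -0.38  1.89] rot [-0.001  0.     0.002]
0.0009373235421710236
```

>>> send_rows --steps '[{"translation":[-0.2,-0.2,0.3],"delta_rot":[0,0,0],"jaw":0},{"translation":[-0.35,-0.4,0.6],"delta_rot":[0,0,0],"jaw":0},{"translation":[-0.35,-0.4,0.9],"delta_rot":[0,0,0],"jaw":0},{"translation":[-0.35,-0.4,1.2],"delta_rot":[0,0,0],"jaw":0},{"translation":[-0.35,-0.4,1.4],"delta_rot":[0,0,0],"jaw":0},{"translation":[-0.35,-0.4,1.5],"delta_rot":[0,0,0],"jaw":0},{"translation":[-0.35,-0.4,1.5],"delta_rot":[0,0,0],"jaw":0},{"translation":[-0.35,-0.4,1.5],"delta_rot":[0,0,0],"jaw":0}]'

```text
time: 13.4
tool_pos: [0.5348, 0.0507, 0.1342]
tool_rot: [0.0, 0.79, 0.613, 0.0]
contact_force: [0.2, -0.2, -0.1]
gripper_width: 0.0
grasp_force: 0.0
```

>>> send_rows --steps '[{"translation":[0,0,0.1],"delta_rot":[0,0,0],"jaw":0},{"translation":[0,0,0.2],"delta_rot":[0,0,0],"jaw":0},{"translation":[0,0,0.3],"delta_rot":[0,0,0],"jaw":0},{"translation":[0,0,0.4],"delta_rot":[0,0,0],"jaw":0},{"translation":[0,0,0.4],"delta_rot":[0,0,0],"jaw":0},{"translation":[0,0,0.4],"delta_rot":[0,0,0],"jaw":0},{"translation":[0,0,0.4],"delta_rot":[0,0,0],"jaw":0},{"translation":[0,0,0.4],"delta_rot":[0,0,0],"jaw":0}]'

```text
time: 14.2
tool_pos: [0.535, 0.0507, 0.1305]
tool_rot: [0.0, 0.79, 0.613, 0.0]
contact_force: [-0.8, -0.0, 4.5]
gripper_width: 0.001
grasp_force: 1.7
```

>>> send_rows --steps '[{"translation":[0,0,0.1],"delta_rot":[0,0,0],"jaw":0},{"translation":[0,0,0.2],"delta_rot":[0,0,0],"jaw":0},{"translation":[0,0,0.2],"delta_rot":[0,0,0],"jaw":0},{"translation":[0,0,0.2],"delta_rot":[0,0,0],"jaw":0},{"translation":[0,0,0.2],"delta_rot":[0,0,0],"jaw":0},{"translation":[0,0,0.2],"delta_rot":[0,0,0],"jaw":0},{"translation":[0,0,0.2],"delta_rot":[0,0,0],"jaw":0},{"translation":[0,0,0.2],"delta_rot":[0,0,0],"jaw":0}]'

```text
time: 15.0
tool_pos: [0.5354, 0.0507, 0.1296]
tool_rot: [0.0, 0.79, 0.613, 0.001]
contact_force: [-2.7, -0.5, 9.0]
gripper_width: 0.002
grasp_force: 3.7
```

>>> send_rows --steps '[{"translation":[0,0,0.1],"delta_rot":[0,0,0],"jaw":0},{"translation":[0,0,0.2],"delta_rot":[0,0,0],"jaw":0},{"translation":[0,0,0.2],"delta_rot":[0,0,0],"jaw":0},{"translation":[0,0,0.2],"delta_rot":[0,0,0],"jaw":0},{"translation":[0,0,0.2],"delta_rot":[0,0,0],"jaw":0},{"translation":[0,0,0.2],"delta_rot":[0,0,0],"jaw":0},{"translation":[0,0,0.2],"delta_rot":[0,0,0],"jaw":0},{"translation":[0,0,0.2],"delta_rot":[0,0,0],"jaw":0}]'

```text
time: 15.8
tool_pos: [0.5356, 0.0507, 0.128]
tool_rot: [0.001, 0.79, 0.613, 0.001]
contact_force: [-2.8, -0.6, 10.4]
gripper_width: 0.003
grasp_force: 4.3
```

>>> send_rows --steps '[{"translation":[0,0,0.1],"delta_rot":[0,0,0],"jaw":0},{"translation":[0,0,0.2],"delta_rot":[0,0,0],"jaw":0},{"translation":[0,0,0.2],"delta_rot":[0,0,0],"jaw":0},{"translation":[0,0,0.2],"delta_rot":[0,0,0],"jaw":0},{"translation":[0,0,0.2],"delta_rot":[0,0,0],"jaw":0},{"translation":[0,0,0.2],"delta_rot":[0,0,0],"jaw":0},{"translation":[0,0,0.2],"delta_rot":[0,0,0],"jaw":0},{"translation":[0,0,0.2],"delta_rot":[0,0,0],"jaw":0}]'

```text
time: 16.6
tool_pos: [0.5354, 0.0508, 0.1253]
tool_rot: [0.0, 0.79, 0.613, 0.001]
contact_force: [-1.8, 0.6, 7.2]
gripper_width: 0.0
grasp_force: 3.2
```

>>> send_rows --steps '[{"translation":[0,0,0.1],"delta_rot":[0,0,0],"jaw":0},{"translation":[0,0,0.2],"delta_rot":[0,0,0],"jaw":0},{"translation":[0,0,0.2],"delta_rot":[0,0,0],"jaw":0},{"translation":[0,0,0.2],"delta_rot":[0,0,0],"jaw":0},{"translation":[0,0,0.2],"delta_rot":[0,0,0],"jaw":0},{"translation":[0,0,0.2],"delta_rot":[0,0,0],"jaw":0},{"translation":[0,0,0.2],"delta_rot":[0,0,0],"jaw":0},{"translation":[0,0,0.2],"delta_rot":[0,0,0],"jaw":0}]'

```text
time: 17.4
tool_pos: [0.5351, 0.0508, 0.1228]
tool_rot: [0.0, 0.79, 0.613, 0.0]
contact_force: [-1.5, 0.9, 4.8]
gripper_width: -0.0
grasp_force: 2.5
```

>>> send_rows --steps '[{"translation":[0,0,0.1],"delta_rot":[0,0,0],"jaw":0},{"translation":[0,0,0.2],"delta_rot":[0,0,0],"jaw":0},{"translation":[0,0,0.2],"delta_rot":[0,0,0],"jaw":0},{"translation":[0,0,0.2],"delta_rot":[0,0,0],"jaw":0},{"translation":[0,0,0.2],"delta_rot":[0,0,0],"jaw":0},{"translation":[0,0,0.2],"delta_rot":[0,0,0],"jaw":0},{"translation":[0,0,0.2],"delta_rot":[0,0,0],"jaw":0},{"translation":[0,0,0.2],"delta_rot":[0,0,0],"jaw":0}]'

```text
time: 18.2
tool_pos: [0.5348, 0.0509, 0.1204]
tool_rot: [-0.0, 0.79, 0.613, 0.0]
contact_force: [-2.5, 0.6, 5.0]
gripper_width: -0.005
grasp_force: 2.3
```

>>> send_rows --steps '[{"translation":[0,0,0.1],"delta_rot":[0,0,0],"jaw":0},{"translation":[0,0,0.2],"delta_rot":[0,0,0],"jaw":0},{"translation":[0,0,0.2],"delta_rot":[0,0,0],"jaw":0},{"translation":[0,0,0.2],"delta_rot":[0,0,0],"jaw":0},{"translation":[0,0,0.2],"delta_rot":[0,0,0],"jaw":0},{"translation":[0,0,0.2],"delta_rot":[0,0,0],"jaw":0},{"translation":[0,0,0.2],"delta_rot":[0,0,0],"jaw":0},{"translation":[0,0,0.2],"delta_rot":[0,0,0],"jaw":0}]'

```text
time: 19.0
tool_pos: [0.5347, 0.0508, 0.118]
tool_rot: [-0.0, 0.79, 0.613, 0.0]
contact_force: [-0.5, 1.6, 3.4]
gripper_width: -0.001
grasp_force: 1.5
```

>>> send_rows --steps '[{"translation":[0,0,0.1],"delta_rot":[0,0,0],"jaw":0},{"translation":[0,0,0.2],"delta_rot":[0,0,0],"jaw":0},{"translation":[0,0,0.2],"delta_rot":[0,0,0],"jaw":0},{"translation":[0,0,0.2],"delta_rot":[0,0,0],"jaw":0},{"translation":[0,0,0.2],"delta_rot":[0,0,0],"jaw":0},{"translation":[0,0,0.2],"delta_rot":[0,0,0],"jaw":0},{"translation":[0,0,0.2],"delta_rot":[0,0,0],"jaw":0},{"translation":[0,0,0.2],"delta_rot":[0,0,0],"jaw":0}]'

```text
time: 19.8
tool_pos: [0.5348, 0.0506, 0.1166]
tool_rot: [0.0, 0.79, 0.613, -0.0]
contact_force: [-3.0, 1.3, 6.7]
gripper_width: 0.003
grasp_force: 2.9
```

>>> send_rows --steps '[{"translation":[0,0,0.1],"delta_rot":[0,0,0],"jaw":0},{"translation":[0,0,0.2],"delta_rot":[0,0,0],"jaw":0},{"translation":[0,0,0.2],"delta_rot":[0,0,0],"jaw":0},{"translation":[0,0,0.2],"delta_rot":[0,0,0],"jaw":0},{"translation":[0,0,0.2],"delta_rot":[0,0,0],"jaw":0},{"translation":[0,0,0.2],"delta_rot":[0,0,0],"jaw":0},{"translation":[0,0,0.2],"delta_rot":[0,0,0],"jaw":0},{"translation":[0,0,0.2],"delta_rot":[0,0,0],"jaw":0}]'

```text
time: 20.6
tool_pos: [0.5349, 0.0507, 0.1152]
tool_rot: [0.0, 0.79, 0.613, -0.0]
contact_force: [-3.9, 1.3, 10.1]
gripper_width: -0.0
grasp_force: 4.3
```

First click felt at about z 0.117, where the push went from 3.4 to 10 N. I'll press on towards the second, expected near 0.103.

>>> send_rows --steps '[{"translation":[0,0,0.1],"delta_rot":[0,0,0],"jaw":0},{"translation":[0,0,0.2],"delta_rot":[0,0,0],"jaw":0},{"translation":[0,0,0.3],"delta_rot":[0,0,0],"jaw":0},{"translation":[0,0,0.3],"delta_rot":[0,0,0],"jaw":0},{"translation":[0,0,0.3],"delta_rot":[0,0,0],"jaw":0},{"translation":[0,0,0.3],"delta_rot":[0,0,0],"jaw":0},{"translation":[0,0,0.3],"delta_rot":[0,0,0],"jaw":0},{"translation":[0,0,0.3],"delta_rot":[0,0,0],"jaw":0}]'

```text
time: 21.4
tool_pos: [0.5346, 0.0507, 0.1116]
tool_rot: [-0.0, 0.79, 0.613, -0.0]
contact_force: [-3.8, 2.0, 6.8]
gripper_width: 0.004
grasp_force: 3.3
```

>>> send_rows --steps '[{"translation":[0,0,0.1],"delta_rot":[0,0,0],"jaw":0},{"translation":[0,0,0.2],"delta_rot":[0,0,0],"jaw":0},{"translation":[0,0,0.3],"delta_rot":[0,0,0],"jaw":0},{"translation":[0,0,0.3],"delta_rot":[0,0,0],"jaw":0},{"translation":[0,0,0.3],"delta_rot":[0,0,0],"jaw":0},{"translation":[0,0,0.3],"delta_rot":[0,0,0],"jaw":0},{"translation":[0,0,0.3],"delta_rot":[0,0,0],"jaw":0},{"translation":[0,0,0.3],"delta_rot":[0,0,0],"jaw":0}]'

```text
time: 22.2
tool_pos: [0.5347, 0.0506, 0.108]
tool_rot: [-0.0, 0.79, 0.613, -0.0]
contact_force: [-2.4, 1.1, 4.3]
gripper_width: 0.001
grasp_force: 1.9
```

>>> send_rows --steps '[{"translation":[0,0,0.1],"delta_rot":[0,0,0],"jaw":0},{"translation":[0,0,0.2],"delta_rot":[0,0,0],"jaw":0},{"translation":[0,0,0.2],"delta_rot":[0,0,0],"jaw":0},{"translation":[0,0,0.2],"delta_rot":[0,0,0],"jaw":0},{"translation":[0,0,0.2],"delta_rot":[0,0,0],"jaw":0},{"translation":[0,0,0.2],"delta_rot":[0,0,0],"jaw":0},{"translation":[0,0,0.2],"delta_rot":[0,0,0],"jaw":0},{"translation":[0,0,0.2],"delta_rot":[0,0,0],"jaw":0}]'

```text
time: 23.0
tool_pos: [0.5348, 0.0506, 0.106]
tool_rot: [0.0, 0.79, 0.613, 0.0]
contact_force: [-2.2, 0.4, 3.3]
gripper_width: -0.002
grasp_force: 1.5
```

>>> send_rows --steps '[{"translation":[0,0,0.1],"delta_rot":[0,0,0],"jaw":0},{"translation":[0,0,0.2],"delta_rot":[0,0,0],"jaw":0},{"translation":[0,0,0.2],"delta_rot":[0,0,0],"jaw":0},{"translation":[0,0,0.2],"delta_rot":[0,0,0],"jaw":0},{"translation":[0,0,0.2],"delta_rot":[0,0,0],"jaw":0},{"translation":[0,0,0.2],"delta_rot":[0,0,0],"jaw":0},{"translation":[0,0,0.2],"delta_rot":[0,0,0],"jaw":0},{"translation":[0,0,0.2],"delta_rot":[0,0,0],"jaw":0}]'

```text
time: 23.8
tool_pos: [0.5347, 0.0507, 0.1041]
tool_rot: [-0.0, 0.79, 0.613, -0.0]
contact_force: [-3.6, 0.1, 4.4]
gripper_width: 0.001
grasp_force: 2.4
```

>>> send_rows --steps '[{"translation":[0,0,0.1],"delta_rot":[0,0,0],"jaw":0},{"translation":[0,0,0.2],"delta_rot":[0,0,0],"jaw":0},{"translation":[0,0,0.2],"delta_rot":[0,0,0],"jaw":0},{"translation":[0,0,0.2],"delta_rot":[0,0,0],"jaw":0},{"translation":[0,0,0.2],"delta_rot":[0,0,0],"jaw":0},{"translation":[0,0,0.2],"delta_rot":[0,0,0],"jaw":0},{"translation":[0,0,0.2],"delta_rot":[0,0,0],"jaw":0},{"translation":[0,0,0.2],"delta_rot":[0,0,0],"jaw":0}]'

```text
time: 24.6
tool_pos: [0.5348, 0.0507, 0.1031]
tool_rot: [-0.0, 0.79, 0.613, -0.0]
contact_force: [-5.9, -0.0, 10.3]
gripper_width: 0.003
grasp_force: 4.9
```

Second click felt at about z 0.1035, from 4.4 to 10.3 N. The third should come at around 0.091–0.092.

>>> send_rows --steps '[{"translation":[0,0,0.1],"delta_rot":[0,0,0],"jaw":0},{"translation":[0,0,0.2],"delta_rot":[0,0,0],"jaw":0},{"translation":[0,0,0.2],"delta_rot":[0,0,0],"jaw":0},{"translation":[0,0,0.2],"delta_rot":[0,0,0],"jaw":0},{"translation":[0,0,0.2],"delta_rot":[0,0,0],"jaw":0},{"translation":[0,0,0.2],"delta_rot":[0,0,0],"jaw":0},{"translation":[0,0,0.2],"delta_rot":[0,0,0],"jaw":0},{"translation":[0,0,0.2],"delta_rot":[0,0,0],"jaw":0}]'

```text
time: 25.4
tool_pos: [0.5345, 0.0507, 0.1005]
tool_rot: [-0.0, 0.79, 0.613, -0.0]
contact_force: [-5.2, -0.4, 7.5]
gripper_width: 0.003
grasp_force: 4.0
```

>>> send_rows --steps '[{"translation":[0,0,0.1],"delta_rot":[0,0,0],"jaw":0},{"translation":[0,0,0.2],"delta_rot":[0,0,0],"jaw":0},{"translation":[0,0,0.2],"delta_rot":[0,0,0],"jaw":0},{"translation":[0,0,0.2],"delta_rot":[0,0,0],"jaw":0},{"translation":[0,0,0.2],"delta_rot":[0,0,0],"jaw":0},{"translation":[0,0,0.2],"delta_rot":[0,0,0],"jaw":0},{"translation":[0,0,0.2],"delta_rot":[0,0,0],"jaw":0},{"translation":[0,0,0.2],"delta_rot":[0,0,0],"jaw":0}]'

```text
time: 26.2
tool_pos: [0.5345, 0.0508, 0.0981]
tool_rot: [-0.0, 0.79, 0.613, -0.0]
contact_force: [-4.3, 0.5, 5.6]
gripper_width: 0.002
grasp_force: 2.8
```

>>> send_rows --steps '[{"translation":[0,0,0.1],"delta_rot":[0,0,0],"jaw":0},{"translation":[0,0,0.2],"delta_rot":[0,0,0],"jaw":0},{"translation":[0,0,0.2],"delta_rot":[0,0,0],"jaw":0},{"translation":[0,0,0.2],"delta_rot":[0,0,0],"jaw":0},{"translation":[0,0,0.2],"delta_rot":[0,0,0],"jaw":0},{"translation":[0,0,0.2],"delta_rot":[0,0,0],"jaw":0},{"translation":[0,0,0.2],"delta_rot":[0,0,0],"jaw":0},{"translation":[0,0,0.2],"delta_rot":[0,0,0],"jaw":0}]'

```text
time: 27.0
tool_pos: [0.5346, 0.0508, 0.0961]
tool_rot: [-0.0, 0.79, 0.613, -0.0]
contact_force: [-4.1, 1.3, 5.1]
gripper_width: 0.002
grasp_force: 2.8
```

>>> send_rows --steps '[{"translation":[0,0,0.1],"delta_rot":[0,0,0],"jaw":0},{"translation":[0,0,0.2],"delta_rot":[0,0,0],"jaw":0},{"translation":[0,0,0.2],"delta_rot":[0,0,0],"jaw":0},{"translation":[0,0,0.2],"delta_rot":[0,0,0],"jaw":0},{"translation":[0,0,0.2],"delta_rot":[0,0,0],"jaw":0},{"translation":[0,0,0.2],"delta_rot":[0,0,0],"jaw":0},{"translation":[0,0,0.2],"delta_rot":[0,0,0],"jaw":0},{"translation":[0,0,0.2],"delta_rot":[0,0,0],"jaw":0}]'

```text
time: 27.8
tool_pos: [0.5348, 0.0507, 0.094]
tool_rot: [0.0, 0.79, 0.613, 0.0]
contact_force: [-2.2, 0.8, 3.8]
gripper_width: -0.005
grasp_force: 1.6
```

One millimetre at a time from here.

>>> send_rows --steps '[{"translation":[0,0,0.1],"delta_rot":[0,0,0],"jaw":0},{"translation":[0,0,0.1],"delta_rot":[0,0,0],"jaw":0},{"translation":[0,0,0.1],"delta_rot":[0,0,0],"jaw":0},{"translation":[0,0,0.1],"delta_rot":[0,0,0],"jaw":0},{"translation":[0,0,0.1],"delta_rot":[0,0,0],"jaw":0},{"translation":[0,0,0.1],"delta_rot":[0,0,0],"jaw":0},{"translation":[0,0,0.1],"delta_rot":[0,0,0],"jaw":0},{"translation":[0,0,0.1],"delta_rot":[0,0,0],"jaw":0}]'

```text
time: 28.6
tool_pos: [0.5349, 0.0507, 0.0932]
tool_rot: [0.0, 0.79, 0.613, 0.0]
contact_force: [-2.3, 0.8, 3.5]
gripper_width: -0.002
grasp_force: 2.2
```

>>> send_rows --steps '[{"translation":[0,0,0.1],"delta_rot":[0,0,0],"jaw":0},{"translation":[0,0,0.1],"delta_rot":[0,0,0],"jaw":0},{"translation":[0,0,0.1],"delta_rot":[0,0,0],"jaw":0},{"translation":[0,0,0.1],"delta_rot":[0,0,0],"jaw":0},{"translation":[0,0,0.1],"delta_rot":[0,0,0],"jaw":0},{"translation":[0,0,0.1],"delta_rot":[0,0,0],"jaw":0},{"translation":[0,0,0.1],"delta_rot":[0,0,0],"jaw":0},{"translation":[0,0,0.1],"delta_rot":[0,0,0],"jaw":0}]'

```text
time: 29.4
tool_pos: [0.5349, 0.0507, 0.0924]
tool_rot: [0.0, 0.79, 0.613, 0.0]
contact_force: [-3.1, 1.3, 6.8]
gripper_width: 0.004
grasp_force: 3.1
```

Third click felt, from 3.5 to 6.8 N at z 0.0924. I'll add half a millimetre to seat it, then check.

>>> send_rows --steps '[{"translation":[0,0,0.05],"delta_rot":[0,0,0],"jaw":0},{"translation":[0,0,0.05],"delta_rot":[0,0,0],"jaw":0},{"translation":[0,0,0.05],"delta_rot":[0,0,0],"jaw":0},{"translation":[0,0,0.05],"delta_rot":[0,0,0],"jaw":0},{"translation":[0,0,0.05],"delta_rot":[0,0,0],"jaw":0},{"translation":[0,0,0.05],"delta_rot":[0,0,0],"jaw":0},{"translation":[0,0,0.05],"delta_rot":[0,0,0],"jaw":0},{"translation":[0,0,0.05],"delta_rot":[0,0,0],"jaw":0}]'

```text
time: 30.2
tool_pos: [0.535, 0.0507, 0.0922]
tool_rot: [0.0, 0.79, 0.613, 0.0]
contact_force: [-3.6, 0.6, 7.4]
gripper_width: -0.001
grasp_force: 4.0
```

```bash
python3 - <<'E'
from h import *
f=block();save('w4',f);P=cloud(f)
hsv=cv2.cvtColor(f['pixels'],cv2.COLOR_BGR2HSV)
m=((hsv[...,0]<6)|(hsv[...,0]>174))&(hsv[...,1]>140)&(abs(P[...,2]-.08)<.03)&(np.hypot(P[...,0]-.53,P[...,1]-.05)<.08)
q=P[m]
a=np.radians(75.5);xh=np.array([np.sin(a),-np.cos(a)])
d=(q[:,:2]-[.5952,.035])@xh
if len(q)>20: print(len(q),np.polyfit(d+.06,q[:,2],1))
s=state();print(s['contact_force'].round(1),s['tool_pos'].round(4))
E
```

```text
block [509.44988739  35.4240991 ] 6778 0.1266 ((619.8070678710938, 128.02134704589844), (19.609453201293945, 33.338897705078125), 75.67408752441406) slope [0.017 0.015]
2719 [0.06246205 0.07631658]
[-4.6  0.7  7. ] [0.535  0.0507 0.0923]
```

View pics/w4.png

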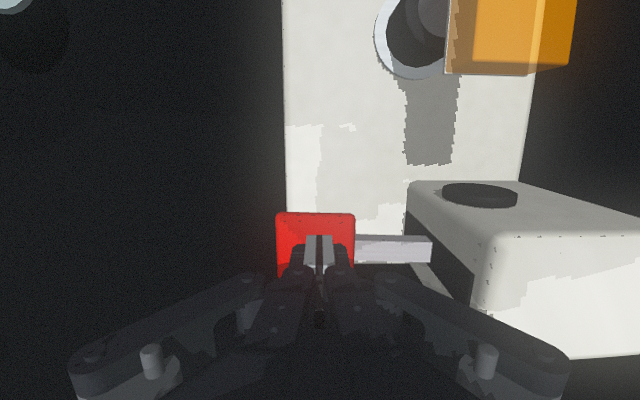

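The fingers are on the paddle at (316,250), which is nearly level at z ≈ 0.077. The block at (510,35) has risen 6 mm, which is three clicks. One last check of its pose from the scene camera before handing in.

```bash
python3 - <<'E'
from h import *
f=grab_frame('scene');P=cloud(f);hsv=cv2.cvtColor(f['pixels'],cv2.COLOR_BGR2HSV)
m=(hsv[...,0]>10)&(hsv[...,0]<30)&(hsv[...,1]>100)&(abs(P[...,2]-.127)<.006)&(np.hypot(P[...,0]-.6265,P[...,1]-.156)<.07)
q=P[m];r=cv2.minAreaRect((q[:,:2]*1000).astype(np.float32));print(m.sum(),np.median(q[:,2]),r)
c=np.hypot(r[0][0]-626.5,r[0][1]-156)
s=state();print(c,s['contact_force'].round(1),s['time'])
if m.sum()>100 and c<7 and s['contact_force'][2]>4: print(job_done())
E
```

```text
329 0.12954563471704808 ((625.1273193359375, 154.3006134033203), (77.91105651855469, 33.85179138183594), 75.45128631591797)
2.184529013418141 [-4.6  1.3  7.4] 30.3
the job is handed in; nothing more can be done
None
```

I handed the job in at 30.3 s: the beetle block lies flat on the stage, about 2 mm off its centre and lengthwise along it, and the fingers still hold the lever on the third click with about 7 N; the judge gave no verdict back.

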